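# Unclamp the sample-cell cover and hold it aligned over the housing

### The job

Take the yellow-handled square key from its wooden block, put its tip into the recess of the black captive knob, turn the knob clockwise about a quarter turn to swing the red clamp arm off the teal cover plate, and leave the key standing in the knob. Then lift the plate by its bar handle and finish while still holding it level about 15 mm above the metal housing, never touching it, with each of the four threaded holes showing whole through a hole of the plate (either way round). Leave the flask, bottles, beaker, stopper and screw tray where they are.

Things in the scene. Friction and masses are not known exactly. Their poses are not given: they have to be found in the camera images.
- key_grip (a point): Centre of the key's yellow square handle (22 x 22 mm, 60 mm high). Key: 115 mm long, 100 g, upright; below the handle a round shaft 10 mm thick, 31 mm long, then a 12 mm square tip 26 mm long whose last 3 mm narrow to 9 mm. z runs up the key; x and y are square to the flats of handle and tip, which are parallel. 85 mm above the key's bottom end.
- key_tip (a point): Centre of the bottom end of the key's tip, 85 mm below the handle centre; same axes.
- block: Light wooden block, fixed, 46 x 46 mm, 45 mm high, that holds the key in a 16 mm square hole 30 mm deep: the key must rise 30 mm to come out. Origin at the centre of its underside.
- recess (a point): Centre of the mouth of the square recess in the top of the black star-shaped knob (50 mm across, bright rim round the recess), on its vertical axis, 66 mm above the table. Recess 14 mm square, 22 mm deep, 2 mm chamfer; with the key fully in, the key's bottom end is 22 mm below this point. x and y are square to its walls and turn with the knob; the red arm points along -x.
- clamp (a joint): Angle of the knob and its red arm (92 mm long from the axis, 18 wide, 34 to 40 mm above the table), rad. 0 = arm over the middle of the plate's end; grows clockwise seen from above; stop at 1.6. Starts at 0 to 0.2; clear of the plate beyond 1.0. Friction 0.06 N m; stays where left. The key has about 0.2 rad of play in the recess.
- plate_grip (a point): Centre of the black bar handle on the teal cover plate: 74 mm long along x, 18 mm wide (y), 18 mm high, on two posts, over the plate's middle, 35 mm above the plate's underside. The plate is loose, 130 (x) x 100 (y) x 6 mm, 0.24 to 0.36 kg, in a shallow cradle with its underside 25 mm above the table. z up.
- plate: The cover plate itself; origin at the centre of its underside, 35 mm below the bar centre, x along its long side and the bar, z up.
- housing: Fixed metal sample-cell housing: block 130 (x) x 100 (y) mm, top face 70 mm above the table, on a teal foot 150 x 120 mm, with a rectangular well in the middle and a threaded hole near each corner. Origin at the centre of its underside on the table, x along its long side.
- housing_top (a point): Centre of the housing's top face, 70 mm above the table; same axes as the housing.
- cradle: Fixed grey cradle, 144 x 114 mm, 25 mm high with lips 3 mm higher, that stores the plate; a narrow extension along its +x carries the knob, 145 mm from the centre. Origin at the centre of its underside beneath the plate's middle.
- hole0 (a point): Centre, at the underside, of a 14 mm hole through the plate at (+52, +37) mm in the plate's x, y.
- hole1 (a point): Centre, at the underside, of a 14 mm hole through the plate at (-52, +37) mm in the plate's x, y.
- hole2 (a point): Centre, at the underside, of a 14 mm hole through the plate at (-52, -37) mm in the plate's x, y.
- hole3 (a point): Centre, at the underside, of a 14 mm hole through the plate at (+52, -37) mm in the plate's x, y.
- thread0 (a point): Mouth of a 7 mm threaded hole in the housing's top face at (+52, +37) mm in the housing's x, y.
- thread1 (a point): Mouth of a 7 mm threaded hole in the housing's top face at (-52, +37) mm in the housing's x, y.
- thread2 (a point): Mouth of a 7 mm threaded hole in the housing's top face at (-52, -37) mm in the housing's x, y.
- thread3 (a point): Mouth of a 7 mm threaded hole in the housing's top face at (+52, -37) mm in the housing's x, y.
- flask: Stoppered flask with yellow filling, 61 mm wide, 122 mm high; a bystander to leave where it is. Origin at the centre of its underside.
- bottle: Amber jar, 60 mm wide, 110 mm high; a bystander to leave where it is. Origin at the centre of its underside.
- beaker: Glass beaker, 72 mm wide, 90 mm high; a bystander to leave where it is. Origin at the centre of its underside.
- screwtray: Open steel tray with thumbscrews, 60 x 90 x 22 mm; a bystander to leave where it is. Origin at the centre of its underside.
- stopper: White plastic stopper on a square foot, 40 x 40 mm, 35 mm high; a bystander to leave where it is. Origin at the centre of its underside.
- vial: Small amber bottle, 40 mm wide, 70 mm high; a bystander to leave where it is. Origin at the centre of its underside.
There are look-alikes about, which are no part of the job. Of the things shaped like the part that bears key_grip, the yellow one is meant.

How it is judged:
By the outcome, as a careful person would: the job done as asked, in the order asked, and still so for the second after the job is handed in, while the arm keeps its last pose, push and grip.
It also fails if it takes over 67 s, if anything falls off the work surface, if the arm or the gripper's body presses on something with over 40 N, if the wrist force passes 120 N, or if a joint passes its speed limit or range.

### The arm

A 6-joint arm with a two-finger parallel gripper is mounted at the origin on the work surface. World frame = base frame: x ahead of the robot, y to its left, z up, the work surface at z = 0. Lengths are in m, angles in rad, forces in N, time in s.
With the tool pointing down it reaches from about 0.3 to 0.85 m from the base axis. Payload 4.2 kg.
Tool frame: the origin (TCP) lies midway between the tips of the shut fingers; the grasp point (between the pads) lies behind it (ctrl.grasp_offset is the y of the grasp point in the tool frame, in m); y points along the fingers, x is the direction in which the jaws open and shut, and the axes are right-handed (so a half turn about y gives the same grasp; the last joint's range is limited). The gripper opens to 91 mm and grips with 3 to 60 N. Pads are 32 mm wide; open, the fingers measure 118 mm over their backs; the gripper's body (76 mm by 178 mm) begins 60 mm behind the grasp point.
Start: joints at [1.164, 0.32, 1.565, -0, 1.257, -0.02], TCP at [0.217, 0.533, 0.214] pointing down, gripper open.
Joint ranges: [-3.11, 3.11], [-0.84, 2.01], [0.21, 2.61], [-1.34, 4.49], [0.05, 2.63], [-2.56, 2.56]. Speed limits (rad/s): [2.57, 2.57, 3.14, 3.14, 3.14, 3.14].

### API

Orientations are given as a 3x3 rotation matrix whose columns are the frame's x, y, z axes.
In Python, from station import ctrl gives the robot as it stands. The module is installed in compiled form; this text tells all that it offers.
- The arm moves only by the shell command python3 -m inch 'ROWS'. ROWS is JSON, a list of rows, each a list of 7 numbers: the shift along the tool's x, y, z in mm, then the turn, a rotation vector about the tool's x, y, z in rad, then the closure in counts, from 0 (fully open) to 255 (shut). A call has 1 to 20 rows; each row is the pose to reach, as a shift and turn from the pose commanded when the call began, along the tool's axes at that moment; what a row does not reach only later rows make up. A row lasts 1/10 s, in which the tool goes at most 50 mm and 8.59 degrees, less where a joint would pass 70% of its speed; a pose out of reach is approached as far as the arm can. A call with a gripper value outside its range is refused whole. The fingers move at their own pace and stop on an object; the grip force is fixed at half the most. Time passes only in rows, so rows that repeat a pose let the fingers close. It gives the time, the measured TCP pose, the force and the opening at its end, in the units of the state.
- ctrl.get_state(): the state, without advancing time (a new reading comes with each control period).
- ctrl.snapshot(name): name is "side" or "top"; returns a dict with "frame" (420x560x3 uint8, blue, green, red), "z_map" (420x560 float32, m along the optical axis (not along the pixel's ray), 0 where there is no reading), "intrinsics" (3x3 intrinsics, pixels), "distortion" ([k1, k2, p1, p2, k3] as OpenCV has them; the pictures are not rectified), "world_from_camera" (4x4, takes a point from camera to world coordinates). Camera axes: x right, y down, z forward; pixel columns grow to the right and rows downward; lengths in m; the calibration is good to about 2 mm. A picture is of the moment at which its call begins.
- ctrl.job_done(): hands the job in, once; it reports no verdict.
The state is a dict: "clock": time; "q": joint angles; "qvel": joint speeds; "joint_efforts": joint torques, N m; "position": TCP position; "orientation": TCP orientation; "wrist_force": force on the tool from outside, world axes, zero at the start; "torque": the same for the moment, N m; "width": finger opening in m.
Only numpy, scipy, OpenCV 4.12 (cv2) and the standard library are available. Lean on these libraries where they do the work, as an engineer would, in place of code of your own. Each camera call takes 0.05 s, during which the arm holds its last target.

## Working session

There is one attempt and no reset: what is moved stays moved. The work goes in short steps, Python scripts to look and compute and a shell command to move; the robot and the scene stay as the last step left them, time stands still between calls to the robot, and variables do not carry over. Pictures are saved under pics/ and viewed, and the job is handed in when it is done.

```bash
mkdir -p pics; python3 - <<'E'
from station import ctrl
import cv2,numpy as np
s=ctrl.get_state()
for k in s: print(k,np.round(s[k],4).tolist())
print(ctrl.grasp_offset)
for n in ("side","top"):
    d=ctrl.snapshot(n); cv2.imwrite(f"pics/{n}0.png",d["frame"]); np.savez(f"{n}0.npz",**d)
    print(n,d["intrinsics"].tolist(),d["distortion"],np.round(d["world_from_camera"],4).tolist())
E
```

```text
clock 0.0
q [1.164, 0.3203, 1.5657, -0.0, 1.2574, -0.02]
qvel [0.0007, 0.0013, -0.0005, 0.0016, 0.0014, 0.0005]
joint_efforts [0.0023, -41.247, -23.1974, 0.0729, 0.0457, -0.0001]
position [0.2167, 0.532, 0.2131]
orientation [[0.3772, -0.0007, -0.9261], [0.9261, -0.0016, 0.3772], [-0.0018, -1.0, 0.0]]
wrist_force [-0.4937, 0.2418, -0.624]
torque [-0.0371, 0.0357, -0.0258]
width 0.0914
-0.0188
side [[475.6607520026029, 0.0, 280.24269775445185], [0.0, 475.6607520026029, 204.8531004465089], [0.0, 0.0, 1.0]] [-0.0603606  0.         0.         0.         0.       ] [[-0.9652, -0.1325, 0.2254, 0.3173], [-0.2614, 0.5067, -0.8215, 0.9946], [-0.0054, -0.8519, -0.5237, 0.7412], [0.0, 0.0, 0.0, 1.0]]
top [[441.0295913300535, 0.0, 276.7787932022539], [0.0, 441.0295913300535, 207.95969208954403], [0.0, 0.0, 1.0]] [-0.01978696  0.          0.          0.          0.        ] [[0.0217, -0.9929, 0.1172, 0.4327], [-0.9998, -0.0221, -0.0016, 0.0049], [0.0042, -0.1172, -0.9931, 1.163], [0.0, 0.0, 0.0, 1.0]]
```

View pics/side0.png

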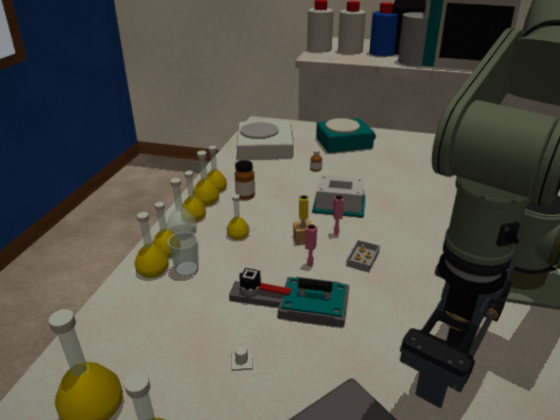

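View pics/top0.png

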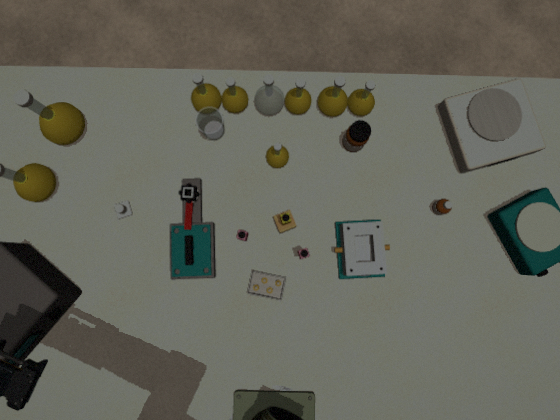

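```bash
cat > h.py <<'E'
import cv2,numpy as np
from station import ctrl
def load(f): return dict(np.load(f))
def snap(n,tag=None):
    d=ctrl.snapshot(n)
    if tag: cv2.imwrite(f"pics/{tag}.png",d["frame"]); np.savez(f"{tag}.npz",**d)
    return d
def rays(d,px):
    p=cv2.undistortPoints(np.float64(px).reshape(-1,1,2),d["intrinsics"],d["distortion"]).reshape(-1,2)
    T=d["world_from_camera"]; r=np.c_[p,np.ones(len(p))]@T[:3,:3].T
    return T[:3,3],r
def plane(d,px,z):
    o,r=rays(d,px); return o+r*((z-o[2])/r[:,2])[:,None]
def proj(d,P):
    T=np.linalg.inv(d["world_from_camera"])
    return cv2.projectPoints(np.float64(P).reshape(-1,1,3),cv2.Rodrigues(T[:3,:3])[0],T[:3,3],d["intrinsics"],d["distortion"])[0].reshape(-1,2)
def tri(d1,p1,d2,p2):
    o1,r1=rays(d1,[p1]);o2,r2=rays(d2,[p2]);r1=r1[0]/np.linalg.norm(r1);r2=r2[0]/np.linalg.norm(r2)
    A=np.c_[r1,-r2];t=np.linalg.lstsq(A,o2-o1,rcond=None)[0]
    a=o1+t[0]*r1;b=o2+t[1]*r2;return (a+b)/2,np.linalg.norm(a-b)
def crop(d,x0,y0,w,h,k,tag):
    c=d["frame"][y0:y0+h,x0:x0+w]; c=cv2.resize(c,None,fx=k,fy=k,interpolation=cv2.INTER_CUBIC)
    c=np.uint8(255*(c/255.)**.6)
    cv2.imwrite(f"pics/{tag}.png",c)
E
python3 - <<'E'
from h import *
t=load("top0.npz");s=load("side0.npz")
crop(t,155,165,100,75*1+45,5,"ct1"); crop(t,255,195,145,95,5,"ct2")
crop(s,220,170,160,120,5,"cs1"); crop(s,220,255,140,75,5,"cs2")
E
```

```text
(no output)
```

View pics/ct1.png

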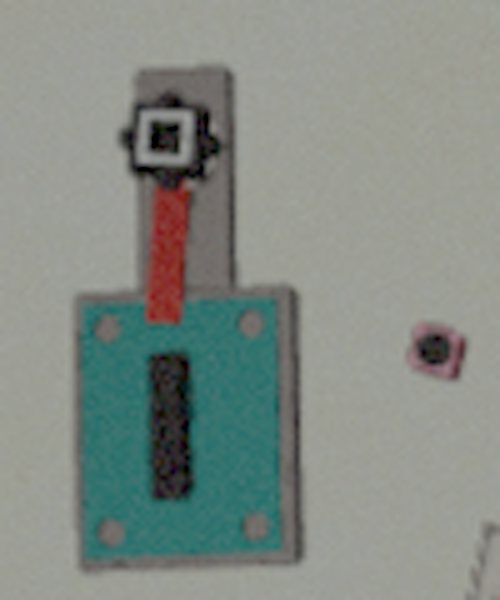

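View pics/ct2.png

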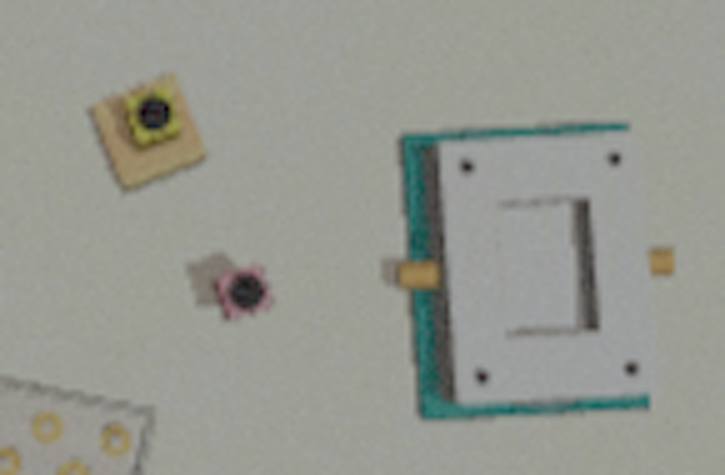

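View pics/cs1.png

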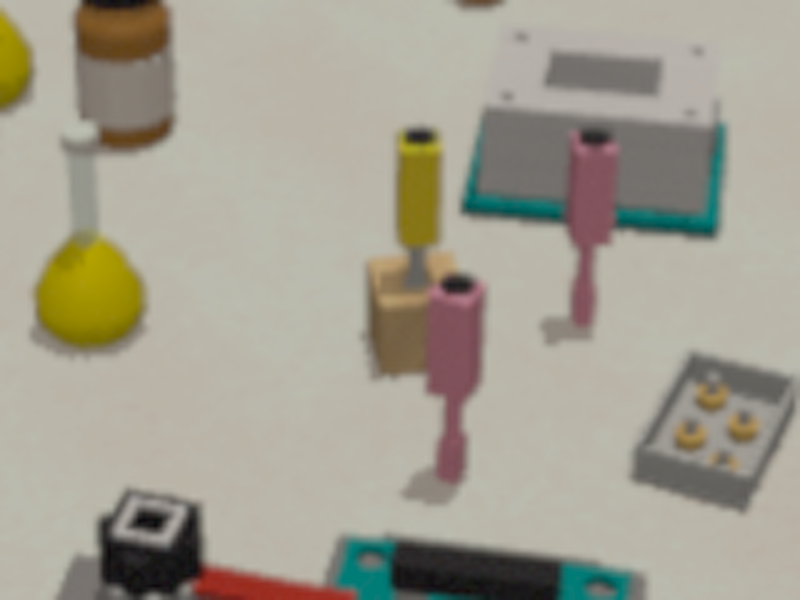

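View pics/cs2.png

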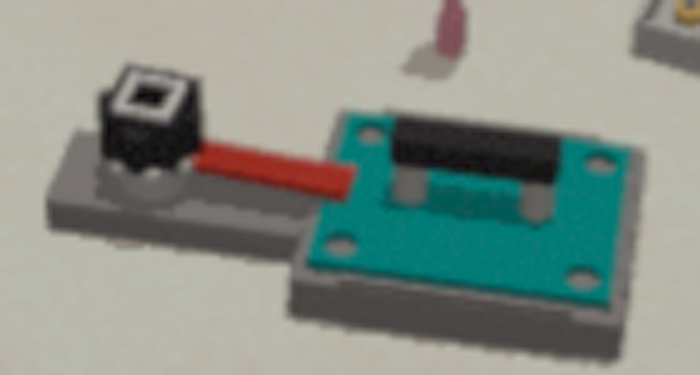

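```bash
python3 - <<'E'
from h import *
t=load("top0.npz");s=load("side0.npz")
np.set_printoptions(precision=4,suppress=True)
def cc(d,m,mn=6):
    n,l,st,c=cv2.connectedComponentsWithStats(m.astype(np.uint8)); return [(st[i].tolist(),c[i]) for i in range(1,n) if st[i][4]>=mn]
for nm,d in (("top",t),("side",s)):
    hsv=cv2.cvtColor(d["frame"],cv2.COLOR_BGR2HSV); H,S,V=cv2.split(hsv)
    print(nm,"yellow",[(a,b) for a,b in cc(d,(H>22)&(H<36)&(S>110)&(V>60)) if 260<b[0]<320])
    print("pink",cc(d,((H>150)&(H<178))&(S>70)&(V>60)))
    print("red",[x for x in cc(d,((H<7)|(H>174))&(S>150)&(V>60)) if x[0][4]>20])
    print("teal",[x for x in cc(d,((H>75)&(H<98))&(S>120)&(V>40)) if x[0][4]>100])
    print("white",[x for x in cc(d,(S<40)&(V>150)) if x[0][4]<400 and 160<x[1][0]<400 and 150<x[1][1]<300])
# plain estimates
px=lambda x,y,ox,oy:(ox+x/5-.4,oy+y/5-.4)
print("key handle top",plane(t,[px(153,112,255,195)],.13), "side",plane(s,[px(419,136,220,170)],.13))
print("recess top",plane(t,[px(165,137,155,165)],.066),"side",plane(s,[px(150,97,220,255)],.066))
h=[px(x,y,155,165) for x,y in [(250,322),(107,328),(112,532),(257,526)]]
P=plane(t,h,.031);print("plate holes",P,P.mean(0))
h=[px(x,y,220,255) for x,y in [(372,134),(341,244),(583,279),(600,163)]]
P=plane(s,h,.031);print("plate holes side",P,P.mean(0))
h=[px(x,y,255,195) for x,y in [(615,159),(467,167),(482,377),(631,369)]]
P=plane(t,h,.07);print("threads",P,P.mean(0))
h=[px(x,y,220,170) for x,y in [(520,37),(698,50),(507,95),(690,112)]]
P=plane(s,h,.07);print("threads side",P,P.mean(0))
h=[px(x,y,155,165) for x,y in [(165,322),(172,190)]]; print("arm",plane(t,h,.04))
h=[px(x,y,255,195) for x,y in [(93,107),(175,75),(205,155),(125,190)]]; print("block",plane(t,h,.045),plane(t,h,.045).mean(0))
for (x,y) in [(282+1,262-5+(-9)),(388-1,247),(338,249),(360,230),(303,253),(242,235),(285,217)]:
    z=t["z_map"][y,x]; o,r=rays(t,[(x,y)]); print((x,y),(o+r[0]*z))
E
```

```text
top yellow [([285, 88, 26, 26, 503], array([297.7117, 100.6918])), ([266, 146, 23, 22, 350], array([276.9943, 157.1914])), ([280, 211, 11, 13, 55], array([285.3091, 217.6364]))]
pink [([237, 231, 10, 10, 36], array([242.6389, 236.1944])), ([304, 249, 4, 3, 6], array([305.8333, 249.6667])), ([299, 250, 5, 9, 20], array([300.25, 253.95]))]
red [([184, 202, 9, 27, 174], array([188.1667, 215.2816]))]
teal [([499, 188, 61, 87, 1456], array([531.3819, 232.8867])), ([171, 225, 40, 52, 1575], array([191.2051, 250.8114])), ([338, 253, 26, 26, 128], array([343.6797, 269.3438]))]
white []
side yellow [([299, 196, 10, 23, 170], array([303.1706, 207.6235]))]
pink [([334, 196, 10, 39, 220], array([337.5682, 211.0227])), ([306, 226, 10, 40, 253], array([310.2648, 241.9763]))]
red [([315, 0, 12, 10, 97], array([321.    ,   3.8144])), ([347, 1, 13, 10, 100], array([353.46,   5.34])), ([381, 2, 12, 11, 94], array([386.5213,   6.617 ])), ([259, 283, 32, 11, 178], array([274.6742, 288.4157]))]
teal [([318, 118, 56, 21, 386], array([346.4326, 130.1114])), ([343, 195, 22, 22, 102], array([356.9314, 209.92
[... 1764 characters left out ...]
5155 -0.175   0.07  ]
 [ 0.4122 -0.1827  0.07  ]
 [ 0.4176 -0.2562  0.07  ]] [ 0.4666 -0.2157  0.07  ]
threads side [[ 0.5226 -0.2438  0.07  ]
 [ 0.418  -0.2544  0.07  ]
 [ 0.5168 -0.1731  0.07  ]
 [ 0.4133 -0.1802  0.07  ]] [ 0.4677 -0.2129  0.07  ]
arm [[0.5062 0.2291 0.04  ]
 [0.5741 0.2286 0.04  ]]
block [[ 0.5439  0.0117  0.045 ]
 [ 0.5612 -0.0298  0.045 ]
 [ 0.5206 -0.0458  0.045 ]
 [ 0.5019 -0.0055  0.045 ]] [ 0.5319 -0.0174  0.045 ]
(283, 248) [ 0.4645 -0.0158 -0.002 ]
(387, 247) [ 0.4715 -0.2795  0.04  ]
(338, 249) [ 0.4637 -0.154   0.045 ]
(360, 230) [ 0.5112 -0.205   0.0694]
(303, 253) [ 0.4506 -0.0614  0.113 ]
(242, 235) [0.4899 0.0843 0.1147]
(285, 217) [ 0.5337 -0.0167  0.1295]
```

```bash
cat >> h.py <<'E'
def goto(p,yaw_deg):
    s=ctrl.get_state(); R=np.array(s["orientation"]); a=np.radians(yaw_deg)
    x=np.array([np.cos(a),np.sin(a),0]);y=np.array([0,0,-1.]);Rd=np.c_[x,y,np.cross(x,y)]
    rv=cv2.Rodrigues(R.T@Rd)[0].ravel()
    print("shift mm",np.round(1000*R.T@(np.array(p)-s["position"]),1),"rot",np.round(rv,3),"yaw now",np.degrees(np.arctan2(R[1,0],R[0,0])).round(2))
E
python3 - <<'E'
from h import *
t=load("top0.npz")
crop(t,268,200,36,36,16,"ck")
hsv=cv2.cvtColor(t["frame"],cv2.COLOR_BGR2HSV); H,S,V=cv2.split(hsv)
m=((H>22)&(H<36)&(S>110)&(V>60)).astype(np.uint8); m[:208]=0;m[230:]=0;m[:,:275]=0;m[:,296:]=0
c=cv2.findNonZero(m); print(cv2.minAreaRect(c))
goto((.534,-.0167,.2),104); goto((.534,-.0167,.2),112)
E
```

```text
((285.3000183105469, 219.9000244140625), (16.744688034057617, 9.550674438476562), 82.87498474121094)
shift mm [-388.6   13.8 -500.9] rot [-0.001 -0.631 -0.001] yaw now 67.84
shift mm [-388.6   13.8 -500.9] rot [-0.001 -0.771 -0.001] yaw now 67.84
```

View pics/ck.png

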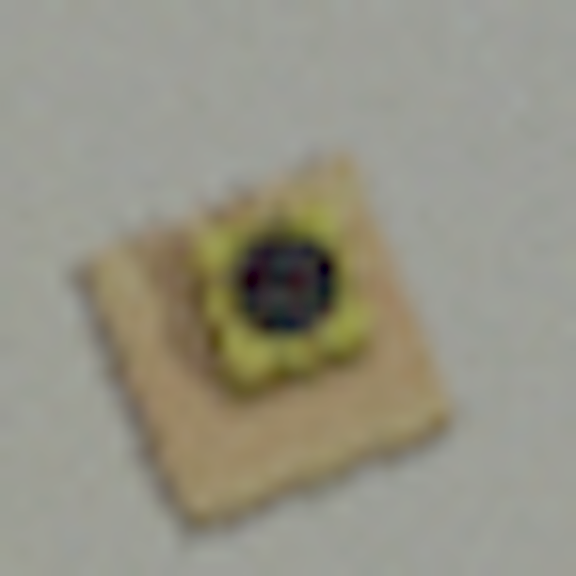

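```bash
python3 -m inch '[[-389,13,-501,0,-0.7,0,0],[-389,13,-501,0,-0.7,0,0],[-389,13,-501,0,-0.7,0,0],[-389,13,-501,0,-0.7,0,0],[-389,13,-501,0,-0.7,0,0],[-389,13,-501,0,-0.7,0,0],[-389,13,-501,0,-0.7,0,0],[-389,13,-501,0,-0.7,0,0],[-389,13,-501,0,-0.7,0,0],[-389,13,-501,0,-0.7,0,0],[-389,13,-501,0,-0.7,0,0],[-389,13,-501,0,-0.7,0,0],[-389,13,-501,0,-0.7,0,0],[-389,13,-501,0,-0.7,0,0],[-389,13,-501,0,-0.7,0,0],[-389,13,-501,0,-0.7,0,0],[-389,13,-501,0,-0.7,0,0],[-389,13,-501,0,-0.7,0,0]]'
python3 - <<'E'
from h import *
s=ctrl.get_state();print(s["q"],s["qvel"],s["clock"])
goto((.534,-.0167,.081),108)
E
```

```text
clock: 1.9
position: [0.5337, -0.0155, 0.2011]
orientation: [[-0.31, 0.0, -0.951], [0.951, 0.0, -0.31], [0.0, -1.0, -0.0]]
wrist_force: [-0.0, -0.0, 0.3]
width: 0.091
[-5.07151630e-02  2.63810207e-01  1.67838926e+00  2.21062066e-04
  1.19926245e+00 -1.93675621e+00] [-4.67784611e-03  1.72113412e-03 -4.62542606e-03 -2.31508390e-03
  1.29437670e-03  5.70701456e-06] 1.9
shift mm [-1.300e+00  1.201e+02  1.000e-01] rot [0.    0.001 0.   ] yaw now 108.06
```

```bash
python3 -m inch '[[-1,40,0,0,0,0,0],[-1,75,0,0,0,0,0],[-1,100,0,0,0,0,0],[-1,115,0,0,0,0,0],[-1,120,0,0,0,0,0],[-1,120,0,0,0,0,80],[-1,120,0,0,0,0,160],[-1,120,0,0,0,0,255],[-1,120,0,0,0,0,255],[-1,120,0,0,0,0,255],[-1,120,0,0,0,0,255],[-1,120,0,0,0,0,255],[-1,120,0,0,0,0,255]]'
python3 - <<'E'
from h import *
t=snap("top","top1");s=snap("side","side1")
crop(s,250,150,120,110,5,"cs3")
E
```

```text
clock: 3.2
position: [0.5345, -0.0177, 0.0809]
orientation: [[-0.308, 0.0, -0.951], [0.951, 0.0, -0.308], [0.0, -1.0, -0.0]]
wrist_force: [0.0, 0.8, -0.3]
width: 0.0297
```

View pics/cs3.png

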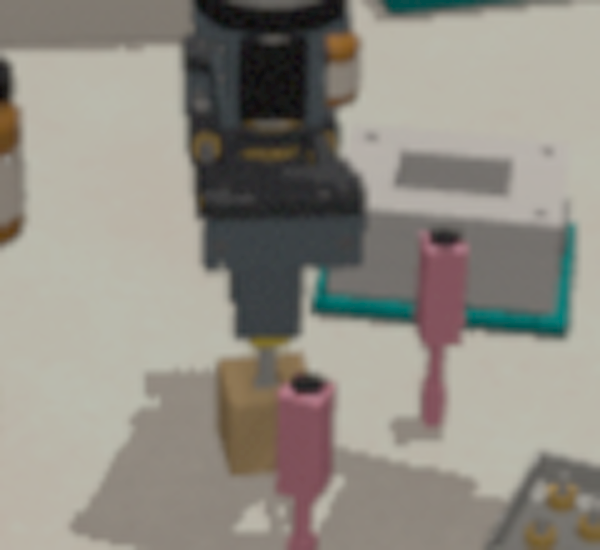

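```bash
python3 -m inch '[[0,0,0,0,0,0,255],[0,0,0,0,0,0,255],[0,0,0,0,0,0,255],[0,0,0,0,0,0,255]]'
```

```text
clock: 3.7
position: [0.5344, -0.0176, 0.0809]
orientation: [[-0.308, -0.0, -0.951], [0.951, 0.0, -0.308], [0.0, -1.0, -0.0]]
wrist_force: [0.5, 0.5, -0.3]
width: 0.0218
```

```bash
python3 -m inch '[[0,-20,0,0,0,0,255],[0,-50,0,0,0,0,255],[0,-90,0,0,0,0,255],[0,-110,0,0,0,0,255],[0,-110,0,0,0,0,255],[0,-110,0,0,0,0,255]]'
python3 - <<'E'
from h import *
goto((.5976,.2300,.175),90)
s=snap("side","side2")
crop(s,250,100,120,110,5,"cs4")
E
```

```text
clock: 4.3
position: [0.5339, -0.0177, 0.1901]
orientation: [[-0.308, -0.001, -0.951], [0.951, 0.0, -0.308], [0.0, -1.0, 0.001]]
wrist_force: [-0.4, 0.4, -1.7]
width: 0.0216
shift mm [ 216.    15.1 -136.9] rot [-0.001  0.313  0.   ] yaw now 107.95
```

View pics/cs4.png

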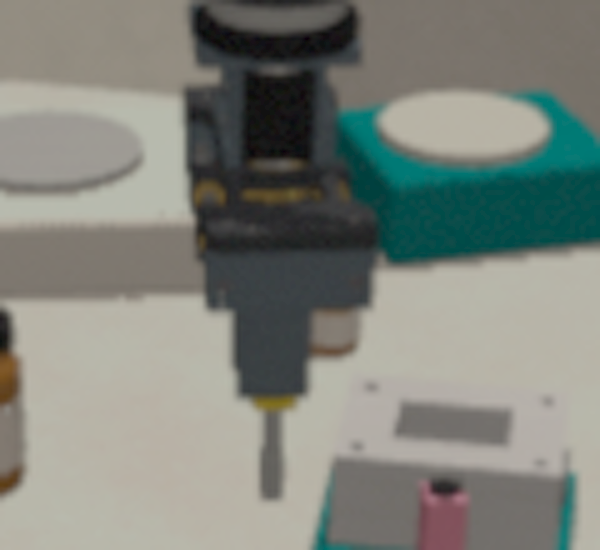

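Key is out of the block and hangs vertical (tip at about (304,199) in the side view). On to the knob.

```bash
python3 -m inch '[[50,0,-32,0,0.1,0,255],[100,0,-64,0,0.2,0,255],[150,0,-96,0,0.314,0,255],[190,0,-120,0,0.314,0,255],[216,0,-137,0,0.314,0,255],[216,10,-137,0,0.314,0,255],[216,15,-137,0,0.314,0,255],[216,15,-137,0,0.314,0,255],[216,15,-137,0,0.314,0,255]]'
python3 - <<'E'
from h import *
s=ctrl.get_state();print(s["q"])
t=snap("top","top3");s=snap("side","side3")
crop(s,210,190,110,110,6,"cs5");crop(t,140,130,120,110,5,"ct5")
E
```

```text
clock: 5.25
position: [0.5978, 0.2282, 0.1753]
orientation: [[0.002, -0.002, -1.0], [1.0, -0.001, 0.002], [-0.001, -1.0, 0.002]]
wrist_force: [0.4, -0.8, -0.1]
width: 0.0222
[ 3.46978330e-01  4.46882571e-01  1.46445907e+00 -3.98721568e-04
  1.23215785e+00 -1.22120092e+00]
```

View pics/cs5.png

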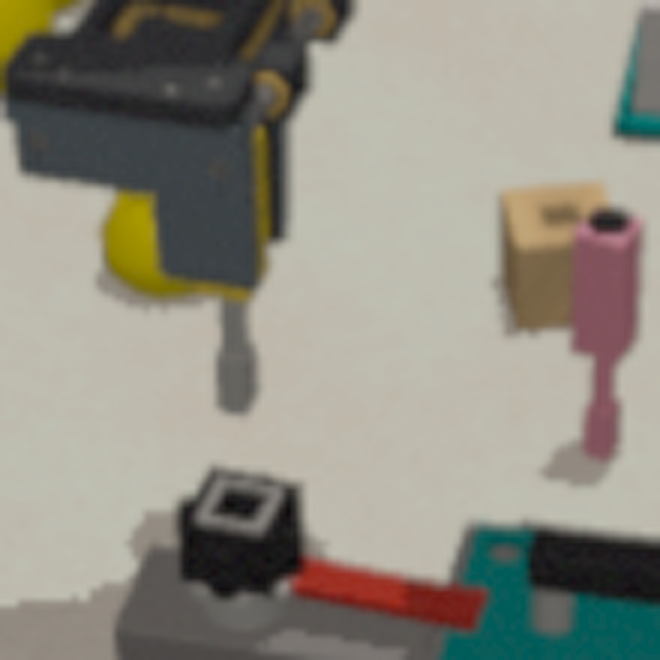

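View pics/ct5.png

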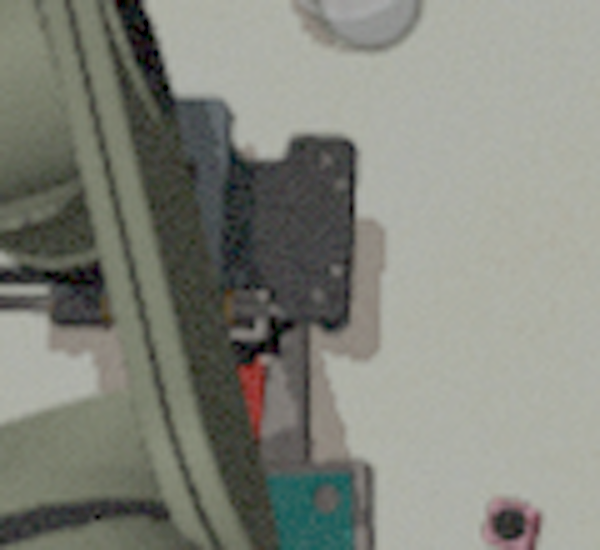

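```bash
python3 - <<'E'
from h import *
np.set_printoptions(precision=4,suppress=True)
s=load("side3.npz")
px=lambda x,y:(210+x/6-.42,190+y/6-.42)
print("tip",plane(s,[px(237,407)],.1093),"recess",plane(s,[px(238,502)],.066))
print("rim corners",plane(s,[px(218,476),px(283,482),px(262,533),px(193,526)],.066))
print("tip pred",proj(s,[(.5978,.2282,.1093)]),px(237,407))
crop(s,230,230,40,65,12,"ck2")
E
```

```text
tip [[0.5977 0.2289 0.1093]] recess [[0.5988 0.2301 0.066 ]]
rim corners [[0.6106 0.2178 0.066 ]
 [0.5863 0.2149 0.066 ]
 [0.5849 0.2444 0.066 ]
 [0.6103 0.2472 0.066 ]]
tip pred [[249.135  257.1988]] (249.08, 257.4133333333333)
```

View pics/ck2.png

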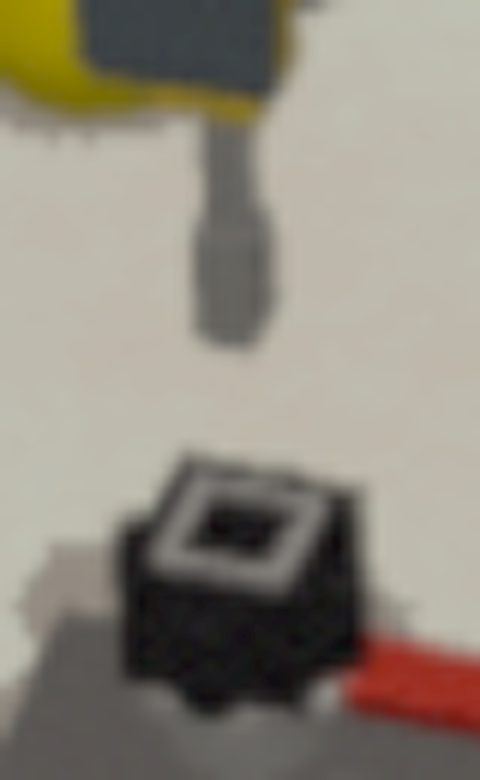

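```bash
python3 -m inch '[[2,15,-0.5,0,0,0,255],[2,30,-0.5,0,0,0,255],[2,38,-0.5,0,0,0,255],[2,42,-0.5,0,0,0,255],[2,45,-0.5,0,0,0,255],[2,47,-0.5,0,0,0,255],[2,49,-0.5,0,0,0,255],[2,49,-0.5,0,0,0,255]]'
python3 - <<'E'
from h import *
s=snap("side","side4")
crop(s,230,230,40,65,12,"ck3")
E
```

```text
clock: 6.15
position: [0.5992, 0.2319, 0.1287]
orientation: [[0.001, 0.002, -1.0], [1.0, 0.0, 0.001], [0.0, -1.0, -0.002]]
wrist_force: [-1.8, -1.4, 5.3]
width: 0.0216
```

View pics/ck3.png

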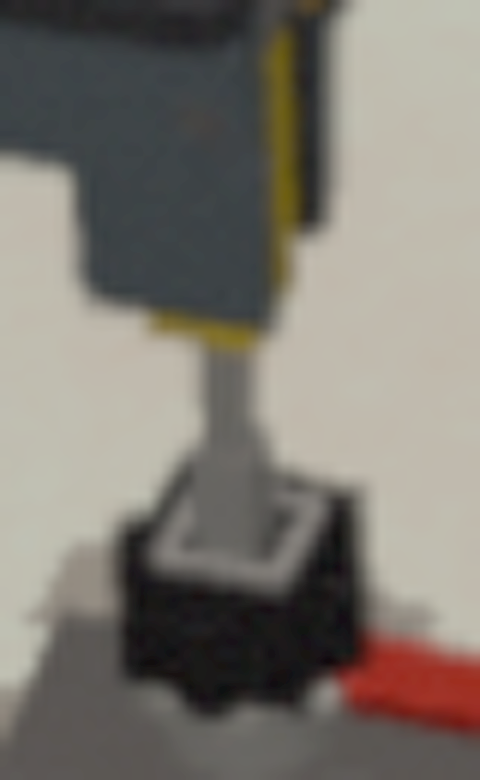

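```bash
python3 -m inch '[[-0.5,-3,0.5,0,0,0,255],[-1.5,-3,1.7,0,0,0,255],[-1.5,0,1.7,0,0,0,255],[-1.5,2,1.7,0,0,0,255],[-1.5,3,1.7,0,0,0,255],[-1.5,3,1.7,0,0,0,255]]'
python3 - <<'E'
from h import *
s=snap("side","side5")
crop(s,230,230,40,65,12,"ck4")
E
```

```text
clock: 6.8
position: [0.5978, 0.2304, 0.1237]
orientation: [[0.001, 0.002, -1.0], [1.0, -0.0, 0.001], [-0.0, -1.0, -0.002]]
wrist_force: [2.1, -0.4, -0.9]
width: 0.0217
```

View pics/ck4.png

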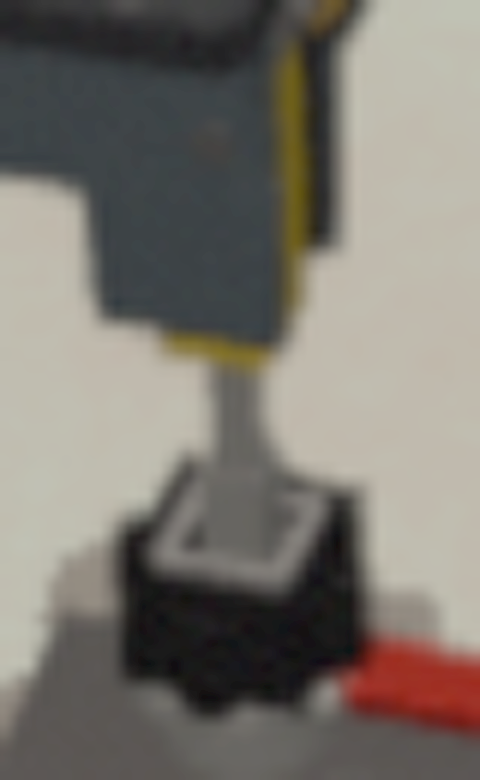

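```bash
python3 -m inch '[[0,3,0,0,0,0,255],[0,6,0,0,0,0,255],[0,9,0,0,0,0,255],[0,11,0,0,0,0,255],[0,12,0,0,0,0,255],[0,12.5,0,0,0,0,255],[0,12.5,0,0,0,0,255]]'
```

```text
clock: 7.55
position: [0.5978, 0.2304, 0.1117]
orientation: [[0.001, 0.002, -1.0], [1.0, 0.0, 0.001], [0.0, -1.0, -0.002]]
wrist_force: [4.7, -2.3, 1.7]
width: 0.0218
```

```bash
python3 -m inch '[[0,0,-0.6,0,0.1,0,255],[0,0,-0.6,0,0.2,0,255],[0,0,-0.6,0,0.3,0,255],[0,0,-0.6,0,0.4,0,255],[0,0,-0.6,0,0.5,0,255],[0,0,-0.6,0,0.6,0,255],[0,0,-0.6,0,0.7,0,255],[0,0,-0.6,0,0.7,0,255]]'
python3 - <<'E'
from h import *
s=snap("side","side6")
crop(s,210,190,110,110,6,"cs6")
E
```

```text
clock: 8.35
position: [0.5982, 0.2287, 0.1114]
orientation: [[0.645, 0.001, -0.764], [0.764, -0.003, 0.645], [-0.002, -1.0, -0.003]]
wrist_force: [4.7, -6.1, 2.2]
width: 0.0218
```

View pics/cs6.png

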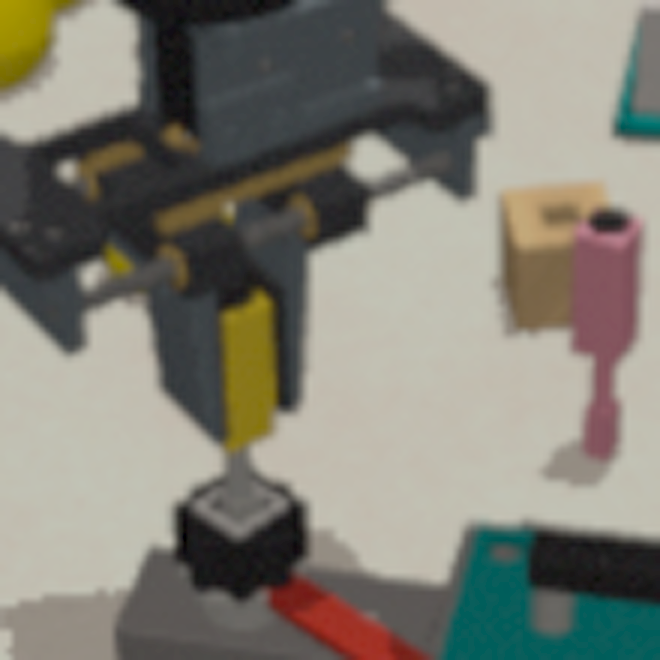

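```bash
python3 -m inch '[[-0.2,0,-0.8,0,0.1,0,255],[-0.2,0,-0.8,0,0.2,0,255],[-0.2,0,-0.8,0,0.3,0,255],[-0.2,0,-0.8,0,0.4,0,255],[-0.2,0,-0.8,0,0.5,0,255],[-0.2,0,-0.8,0,0.6,0,255],[-0.2,0,-0.8,0,0.7,0,255],[-0.2,0,-0.8,0,0.74,0,255],[-0.2,0,-0.8,0,0.74,0,255]]'
python3 - <<'E'
from h import *
s=snap("side","side7");t=snap("top","top7")
crop(s,210,210,110,110,6,"cs7");crop(t,140,130,120,110,5,"ct7")
E
```

```text
clock: 9.3
position: [0.5973, 0.228, 0.1113]
orientation: [[0.992, -0.002, -0.13], [0.13, -0.004, 0.992], [-0.002, -1.0, -0.003]]
wrist_force: [1.8, -5.5, 4.2]
width: 0.0218
```

View pics/cs7.png

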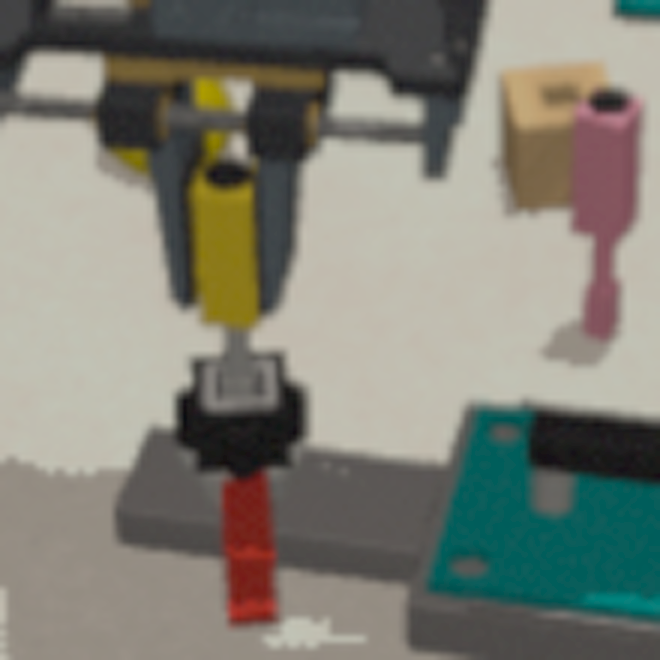

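View pics/ct7.png

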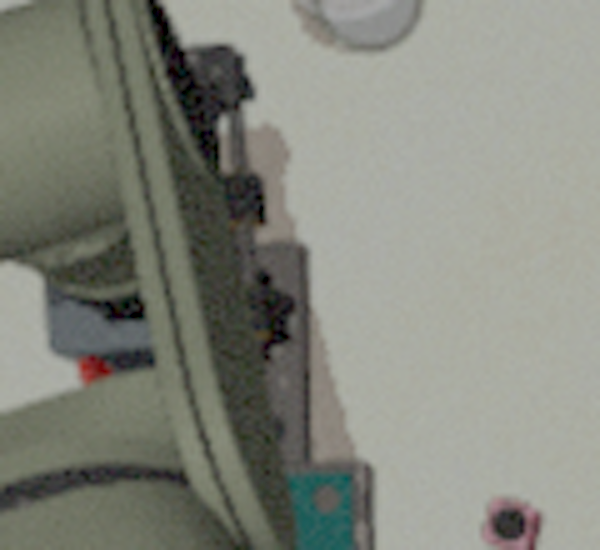

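```bash
python3 - <<'E'
from h import *
s=load("side7.npz")
a=plane(s,[(210+252/6-.4,210+597/6-.4)],.04)[0]; print(a, np.degrees(np.arctan2(a[1]-.2295,a[0]-.598)))
E
python3 -m inch '[[0,0,-0.6,0,-0.03,0,255],[0,0,-0.6,0,-0.03,0,200],[0,0,-0.6,0,-0.03,0,150],[0,0,-0.6,0,-0.03,0,100],[0,0,-0.6,0,-0.03,0,60],[0,0,-0.6,0,-0.03,0,60],[0,0,-0.6,0,-0.03,0,60],[0,0,-0.6,0,-0.03,0,60],[0,0,-0.6,0,-0.03,0,60],[0,0,-0.6,0,-0.03,0,60]]'
python3 - <<'E'
from h import *
s=snap("side","side8")
crop(s,210,210,110,110,6,"cs8")
E
```

```text
[0.5684683  0.30954755 0.04      ] 110.25037444001069
clock: 10.4
position: [0.5982, 0.2293, 0.1115]
orientation: [[0.987, -0.0, -0.159], [0.159, 0.0, 0.987], [-0.0, -1.0, 0.0]]
wrist_force: [-0.2, -0.7, -0.1]
width: 0.0697
```

View pics/cs8.png

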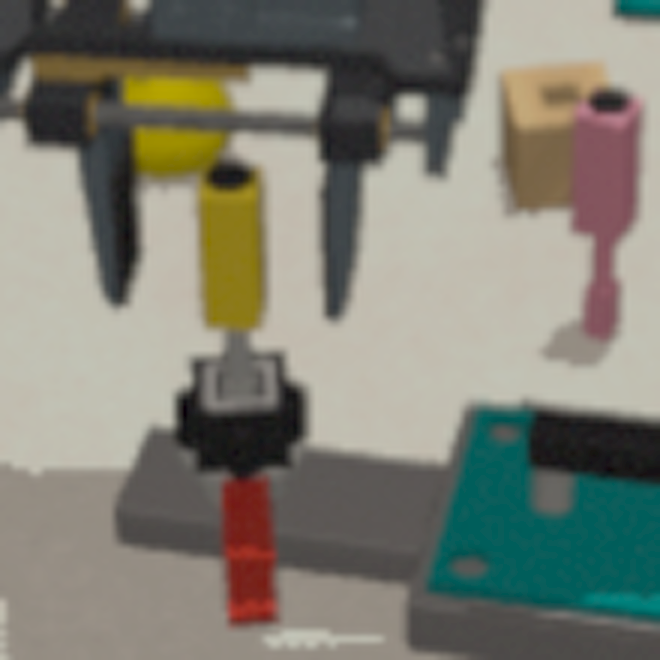

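```bash
python3 -m inch '[[0,-30,0,0,0,0,60],[0,-70,0,0,0,0,60],[0,-100,0,0,0,0,60],[0,-100,0,0,0,0,60],[0,-100,0,0,0,0,60]]'
python3 - <<'E'
from h import *
goto((.4535,.2200,.14),-86)
s=snap("side","side9");t=snap("top","top9")
crop(s,210,190,140,110,5,"cs9");print(ctrl.get_state()["q"])
E
```

```text
clock: 10.95
position: [0.5983, 0.2293, 0.212]
orientation: [[0.987, 0.001, -0.159], [0.159, 0.0, 0.987], [0.001, -1.0, 0.0]]
wrist_force: [0.1, 0.6, -0.8]
width: 0.0697
shift mm [-144.5   71.8   13.9] rot [-1.000e-03  1.661e+00  1.000e-03] yaw now 9.17
[3.47966830e-01 4.26342868e-01 1.40938996e+00 7.98617492e-05
 1.30866440e+00 1.87959797e-01]
```

View pics/cs9.png

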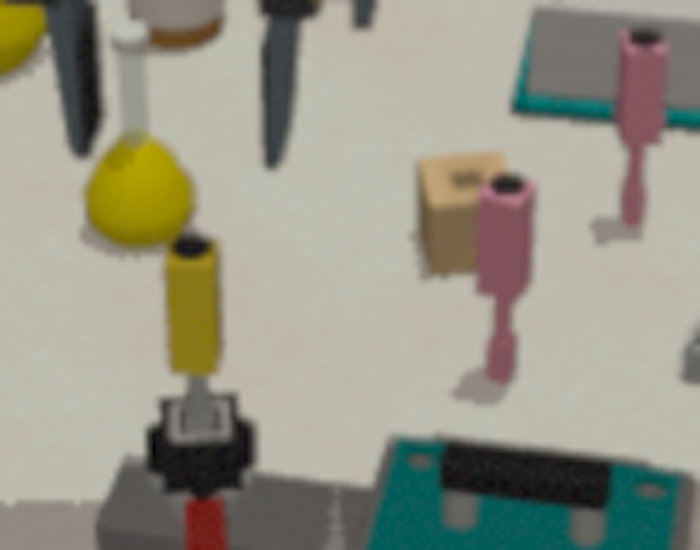

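```bash
python3 -m inch '[[-25,0,2,0,0.15,0,60],[-50,0,5,0,0.3,0,60],[-75,0,7,0,0.45,0,60],[-100,0,10,0,0.6,0,60],[-125,0,12,0,0.75,0,60],[-144.5,0,14,0,0.9,0,60],[-144.5,0,14,0,1.05,0,60],[-144.5,0,14,0,1.2,0,60],[-144.5,0,14,0,1.35,0,60],[-144.5,10,14,0,1.5,0,60],[-144.5,30,14,0,1.66,0,60],[-144.5,60,14,0,1.66,0,60],[-144.5,71,14,0,1.66,0,60],[-144.5,71,14,0,1.66,0,60],[-144.5,71,14,0,1.66,0,60]]'
python3 - <<'E'
from h import *
goto((.4535,.2200,.042),-86)
s=snap("side","side10")
crop(s,240,220,110,110,6,"cs10");print(ctrl.get_state()["q"])
E
```

```text
clock: 12.55
position: [0.4536, 0.2202, 0.1407]
orientation: [[0.071, 0.0, 0.997], [-0.997, 0.0, 0.071], [-0.0, -1.0, 0.0]]
wrist_force: [0.8, -0.7, 0.3]
width: 0.0696
shift mm [ 0.2 98.7 -0.2] rot [-0.     0.001 -0.   ] yaw now -85.93
[4.29115181e-01 2.69865366e-01 1.83437030e+00 6.13701184e-05
 1.03573500e+00 1.92883685e+00]
```

View pics/cs10.png

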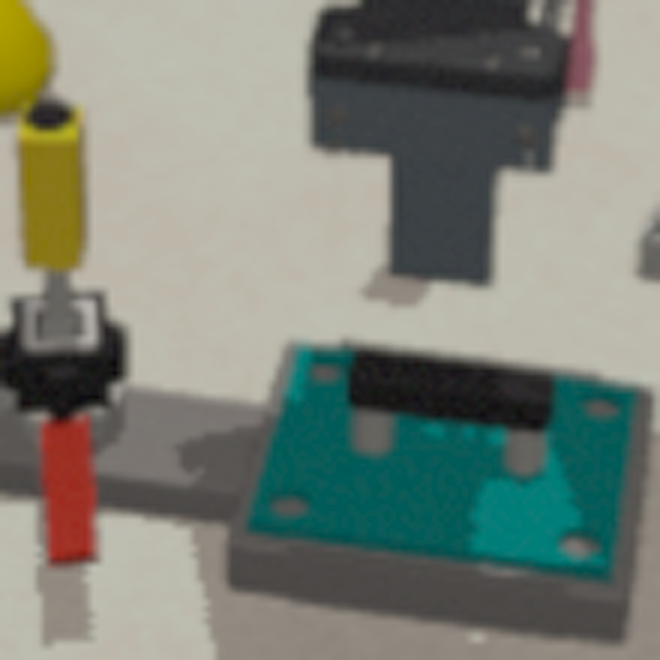

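```bash
python3 -m inch '[[0,35,0,0,0,0,60],[0,65,0,0,0,0,60],[0,85,0,0,0,0,60],[0,95,0,0,0,0,60],[0,98,0,0,0,0,60],[0,98,0,0,0,0,120],[0,98,0,0,0,0,180],[0,98,0,0,0,0,255],[0,98,0,0,0,0,255],[0,98,0,0,0,0,255],[0,98,0,0,0,0,255],[0,98,0,0,0,0,255],[0,98,0,0,0,0,255],[0,98,0,0,0,0,255],[0,98,0,0,0,0,255],[0,98,0,0,0,0,255]]'
```

```text
clock: 14.2
position: [0.4534, 0.2203, 0.0426]
orientation: [[0.071, 0.0, 0.998], [-0.998, 0.0, 0.071], [-0.0, -1.0, 0.0]]
wrist_force: [-1.2, 1.9, 1.2]
width: 0.0177
```

```bash
python3 -m inch '[[0,-5,0,0,0,0,255],[0,-15,0,0,0,0,255],[0,-35,0,0,0,0,255],[0,-65,0,0,0,0,255],[0,-95,0,0,0,0,255],[0,-120,0,0,0,0,255],[0,-130,0,0,0,0,255],[0,-130,0,0,0,0,255],[0,-130,0,0,0,0,255],[0,-130,0,0,0,0,255]]'
python3 - <<'E'
from h import *
goto((.4668,-.2150,.16),-85.9)
s=snap("side","side11");t=snap("top","top11")
print(ctrl.get_state()["q"])
E
```

```text
clock: 15.2
position: [0.4523, 0.2196, 0.1709]
orientation: [[0.071, -0.003, 0.997], [-0.997, -0.001, 0.071], [0.001, -1.0, -0.003]]
wrist_force: [-0.5, -0.4, -2.6]
width: 0.0178
shift mm [434.5  11.5 -16.2] rot [ 0.003 -0.001  0.001] yaw now -85.94
[4.29100180e-01 2.41807502e-01 1.79008723e+00 4.91817981e-05
 1.11245411e+00 1.92906970e+00]
```

View pics/side11.png

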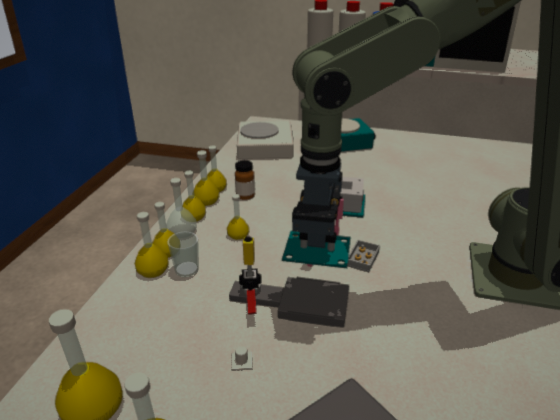

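View pics/top11.png

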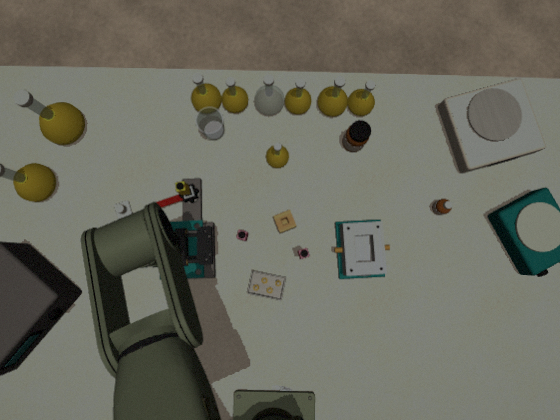

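```bash
python3 - <<'E'
from h import *
t=load("top11.npz")
crop(t,145,170,80,60,8,"ca")
hsv=cv2.cvtColor(t["frame"],cv2.COLOR_BGR2HSV); H,S,V=cv2.split(hsv)
m=((H<7)|(H>174))&(S>150)&(V>50); ys,xs=np.nonzero(m); k=(xs<200)&(ys>180)&(ys<225)
P=plane(t,np.c_[xs[k],ys[k]],.04)[:,:2]; print(P.mean(0),P.min(0),P.max(0))
v=P.mean(0)-np.array([.598,.2293]); print(np.degrees(np.arctan2(v[1],v[0])))
d=np.linalg.svd(P-P.mean(0))[2][0]; print(np.degrees(np.arctan2(d[1],d[0])))
E
```

```text
[0.57794706 0.27909841] [0.56367833 0.24692441] [0.59319738 0.31096443]
111.9337771159051
-72.35800573191774
```

View pics/ca.png

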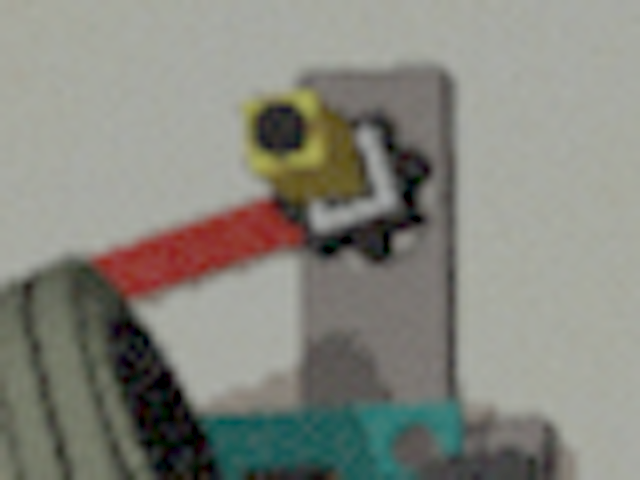

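```bash
python3 -m inch '[[10,0,0,0,0,0,255],[30,0,-1,0,0,0,255],[60,0,-2,0,0,0,255],[90,0,-3,0,0,0,255],[120,0,-4,0,0,0,255],[150,0,-5,0,0,0,255],[180,0,-6,0,0,0,255],[210,0,-8,0,0,0,255],[240,0,-9,0,0,0,255],[270,0,-10,0,0,0,255],[300,0,-11,0,0,0,255],[330,0,-12,0,0,0,255],[360,0,-13,0,0,0,255],[390,0,-14,0,0,0,255],[415,0,-15,0,0,0,255],[430,0,-16,0,0,0,255],[434,0,-16,0,0,0,255],[434,0,-16,0,0,0,255],[434,0,-16,0,0,0,255],[434,0,-16,0,0,0,255]]'
python3 - <<'E'
from h import *
s=snap("side","side12");t=snap("top","top12")
print(ctrl.get_state()["q"])
crop(s,270,90,130,110,6,"cs12");crop(t,310,200,100,90,6,"ct12")
E
```

```text
clock: 17.3
position: [0.468, -0.2129, 0.1724]
orientation: [[0.072, -0.0, 0.997], [-0.997, 0.001, 0.072], [-0.001, -1.0, -0.0]]
wrist_force: [0.6, 0.4, -2.8]
width: 0.0177
[-4.49804287e-01  2.56263995e-01  1.76598379e+00  2.57417920e-04
  1.11936969e+00  1.04889630e+00]
```

View pics/cs12.png

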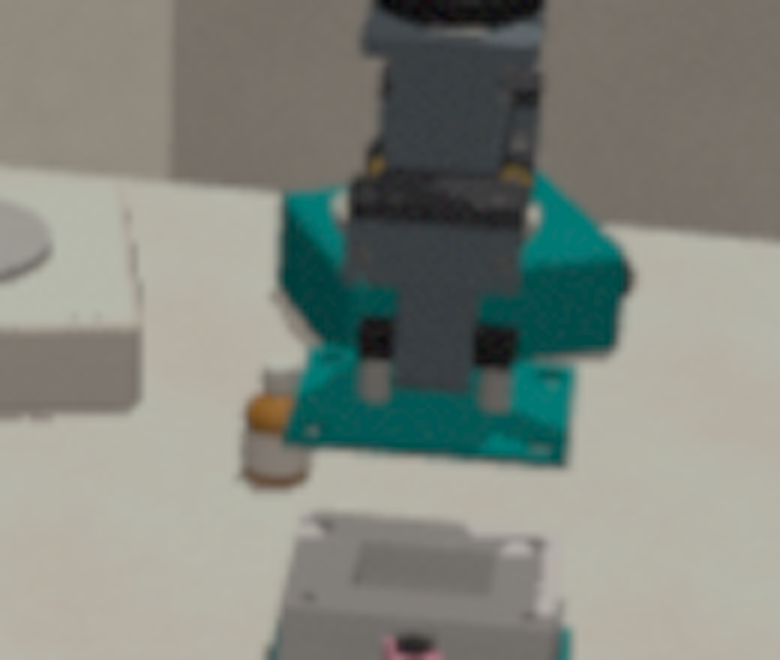

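View pics/ct12.png

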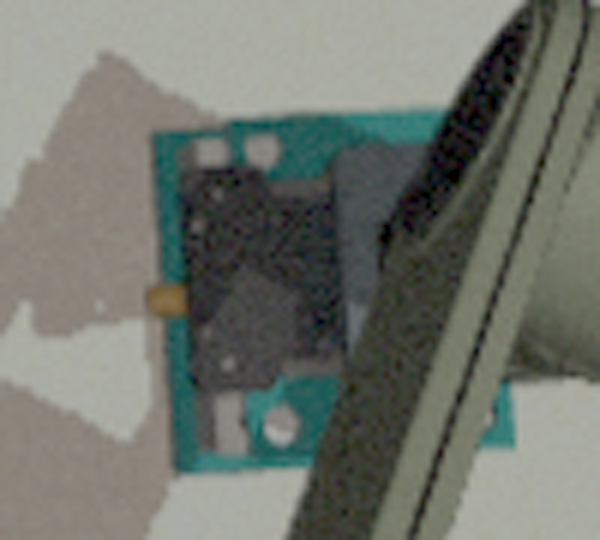

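```bash
python3 - <<'E'
from h import *
np.set_printoptions(precision=4,suppress=True)
s=load("side12.npz");t=load("top12.npz")
crop(s,310,140,65,36,12,"cs13")
h=[(310+x/6-.42,200+y/6-.42) for x,y in [(262,152),(281,425)]]
P=plane(t,h,.1608);print(P,P.mean(0))
# expected from TCP as plate centre, yaw 4.06
a=np.radians(4.1);R=np.array([[np.cos(a),-np.sin(a)],[np.sin(a),np.cos(a)]])
for o in [(52,37),(-52,37),(-52,-37),(52,-37)]:
    print(o,np.array([.468,-.2129])+R@np.array(o)/1000)
# corners of plate, side view
h=[(270+x/6-.42,90+y/6-.42) for x,y in [(288,440),(567,460),(313,348),(575,367)]]
P=plane(s,h,.1608);print("side corners",P,P.mean(0))
h=[(270+x/6-.42,90+y/6-.42) for x,y in [(313,430),(540,450),(330,355),(548,377)]]
P=plane(s,h,.1608);print("side holes",P,P.mean(0))
E
```

```text
[[ 0.516  -0.172   0.1608]
 [ 0.4132 -0.1794  0.1608]] [ 0.4646 -0.1757  0.1608]
(52, 37) [ 0.5172 -0.1723]
(-52, 37) [ 0.4135 -0.1797]
(-52, -37) [ 0.4188 -0.2535]
(52, -37) [ 0.5225 -0.2461]
side corners [[ 0.5257 -0.1518  0.1608]
 [ 0.401  -0.1639  0.1608]
 [ 0.5335 -0.2523  0.1608]
 [ 0.4085 -0.2629  0.1608]] [ 0.4672 -0.2077  0.1608]
side holes [[ 0.5167 -0.1647  0.1608]
 [ 0.4139 -0.1707  0.1608]
 [ 0.5241 -0.2465  0.1608]
 [ 0.4196 -0.2484  0.1608]] [ 0.4686 -0.2076  0.1608]
```

View pics/cs13.png

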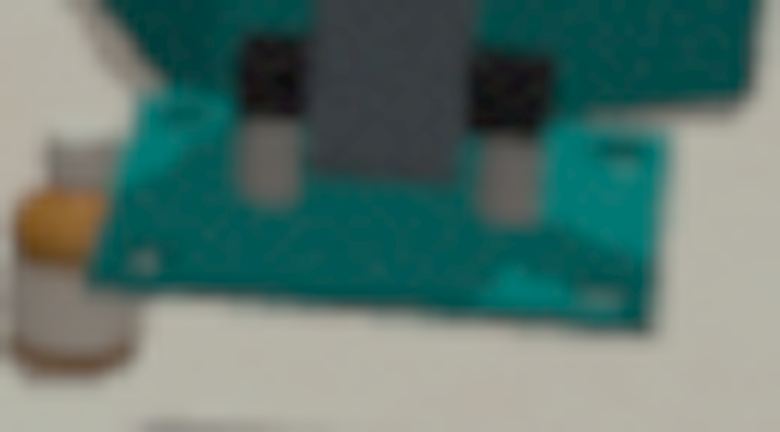

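```bash
python3 -m inch '[[1,5,-0.3,0,0,0,255],[3,15,-0.8,0,0,0,255],[3,28,-0.8,0,0,0,255],[3,41,-0.8,0,0,0,255],[3,52,-0.8,0,0,0,255],[3,60,-0.8,0,0,0,255],[3,64,-0.8,0,0,0,255],[3,66,-0.8,0,0,0,255],[3,66,-0.8,0,0,0,255],[3,66,-0.8,0,0,0,255],[3,66,-0.8,0,0,0,255]]'
python3 - <<'E'
from h import *
s=snap("side","side14");t=snap("top","top14")
crop(s,300,150,80,66,10,"cs14");crop(t,325,205,70,80,7,"ct14")
E
```

```text
clock: 18.5
position: [0.4678, -0.2172, 0.1069]
orientation: [[0.071, 0.001, 0.997], [-0.997, -0.0, 0.071], [0.0, -1.0, 0.001]]
wrist_force: [0.1, 0.1, -2.8]
width: 0.0179
```

View pics/cs14.png

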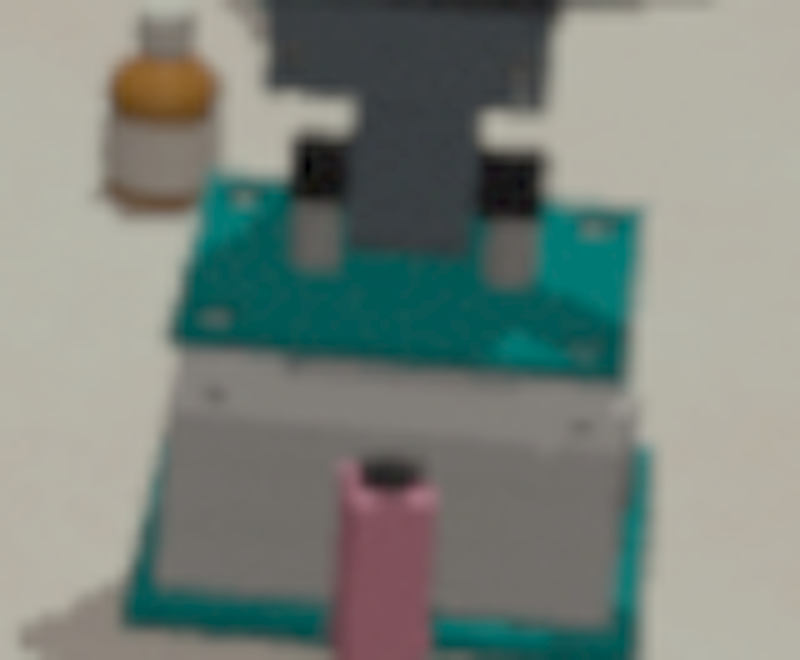

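View pics/ct14.png

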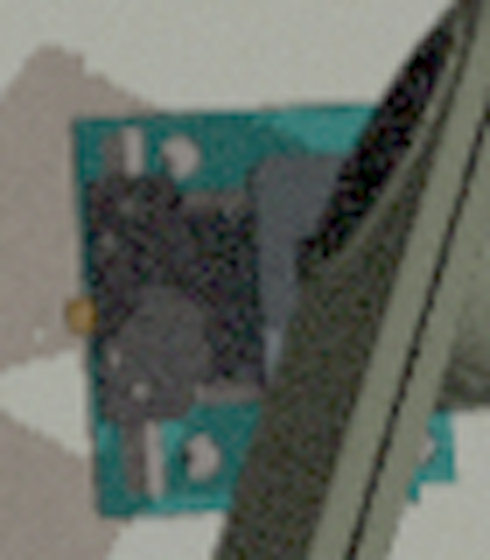

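```bash
python3 - <<'E'
from h import *
np.set_printoptions(precision=4,suppress=True)
s=load("side14.npz");t=load("top14.npz"); t0=load("top0.npz")
z=.1069-.0176+.006
g=lambda l,ox,oy,k:[(ox+x/k-.45,oy+y/k-.45) for x,y in l]
A=plane(s,g([(214,318),(587,352),(243,195),(597,227)],300,150,10),z);B=plane(s,g([(215,393),(582,427)],300,150,10),.07)
print("side holes",A,"threads",B, "diff",(B-A[:2]).mean(0))
A=plane(t,g([(182,156),(203,454)],325,205,7),z);print("top holes",A,"diff",np.array([[.5155,-.175],[.4122,-.1827]])-A[:,:2])
crop(t,340,218,25,15,28,"z1");crop(t,343,262,25,15,28,"z2")
# thread px in t0, sub-pixel dark centroid
gr=cv2.cvtColor(t0["frame"],cv2.COLOR_BGR2GRAY).astype(float)
C=[]
for x,y in g([(467,167),(482,377),(615,159),(631,369)],255,195,5):
    xi,yi=int(round(x)),int(round(y)); w=gr[yi-3:yi+4,xi-3:xi+4]; w=np.clip(np.median(w)-w-12,0,None); Y,X=np.mgrid[yi-3:yi+4,xi-3:xi+4]
    C.append(((X*w).sum()/w.sum(),(Y*w).sum()/w.sum()))
P=plane(t0,C,.07);print(np.array(C),P,P.mean(0))
E
```

```text
side holes [[ 0.5173 -0.1697  0.0953]
 [ 0.413  -0.1767  0.0953]
 [ 0.5234 -0.2461  0.0953]
 [ 0.4196 -0.2523  0.0953]] threads [[ 0.5164 -0.1717  0.07  ]
 [ 0.4127 -0.1789  0.07  ]] diff [-0.0006 -0.0021 -0.0253]
top holes [[ 0.5166 -0.177   0.0953]
 [ 0.4142 -0.1845  0.0953]] diff [[-0.0011  0.002 ]
 [-0.002   0.0018]]
[[347.9116 227.851 ]
 [350.9089 269.8793]
 [377.4205 226.3097]
 [380.8438 268.2393]] [[ 0.5159 -0.1748  0.07  ]
 [ 0.4125 -0.1825  0.07  ]
 [ 0.5213 -0.2483  0.07  ]
 [ 0.418  -0.2563  0.07  ]] [ 0.4669 -0.2155  0.07  ]
```

View pics/z1.png

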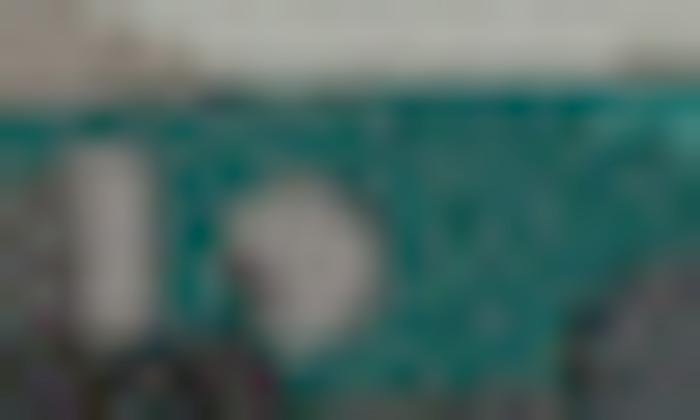

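View pics/z2.png

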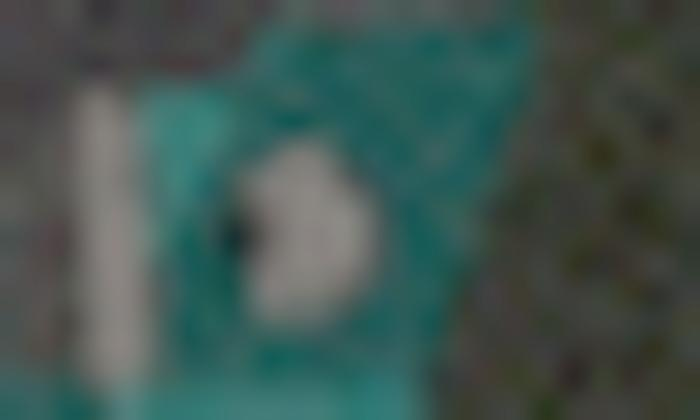

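```bash
python3 - <<'E'
from h import *
np.set_printoptions(precision=4,suppress=True)
s=load("side14.npz");t=load("top14.npz")
z=.1069-.0176+.003
g=lambda l,ox,oy,k:[(ox+x/k-.45,oy+y/k-.45) for x,y in l]
A=plane(s,g([(214,318),(587,352)],300,150,10),z);B=plane(s,g([(215,393),(582,427)],300,150,10),.07)
print("side diff",B-A)
A=plane(t,g([(182,156),(203,454)],325,205,7),z);print("top diff",np.array([[.5159,-.1748],[.4125,-.1825]])-A[:,:2])
E
```

```text
side diff [[-0.0018  0.0034 -0.0223]
 [-0.0008  0.0033 -0.0223]]
top diff [[-0.0009  0.0028]
 [-0.0017  0.0026]]
```

```bash
python3 -m inch '[[-1,1,-0.4,0,0,0,255],[-2,2,-0.8,0,0,0,255],[-2.9,3,-1,0,0,0,255],[-2.9,4,-1,0,0,0,255],[-2.9,4,-1,0,0,0,255],[-2.9,4,-1,0,0,0,255],[-2.9,4,-1,0,0,0,255]]'
python3 - <<'E'
from h import *
s=snap("side","side15");t=snap("top","top15")
crop(s,300,150,80,66,10,"cs15");crop(t,325,205,70,80,7,"ct15")
crop(t,340,218,25,15,28,"z1");crop(t,343,262,25,15,28,"z2")
E
```

```text
clock: 19.3
position: [0.4663, -0.2143, 0.1025]
orientation: [[0.071, 0.0, 0.997], [-0.997, 0.0, 0.071], [-0.0, -1.0, 0.0]]
wrist_force: [-0.1, 0.4, -2.5]
width: 0.018
```

View pics/cs15.png

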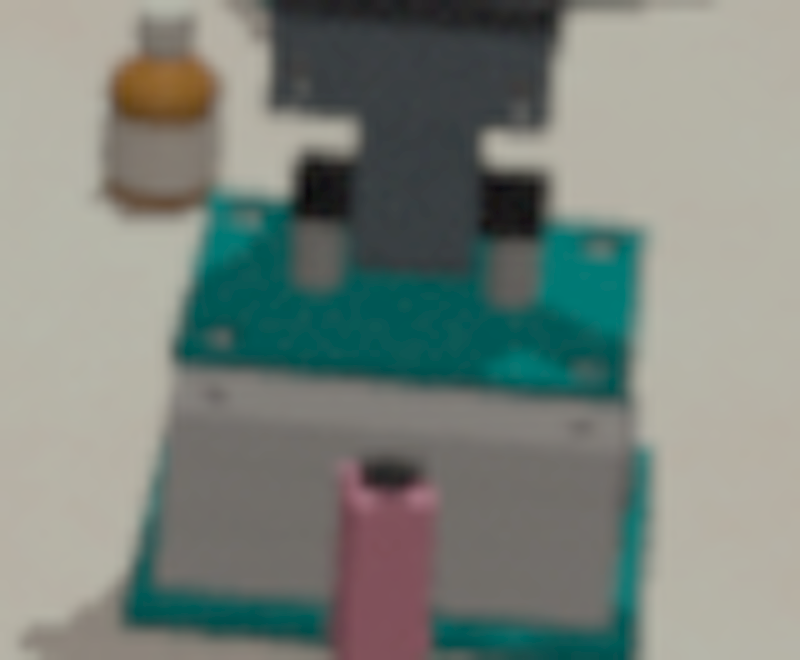

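View pics/z1.png

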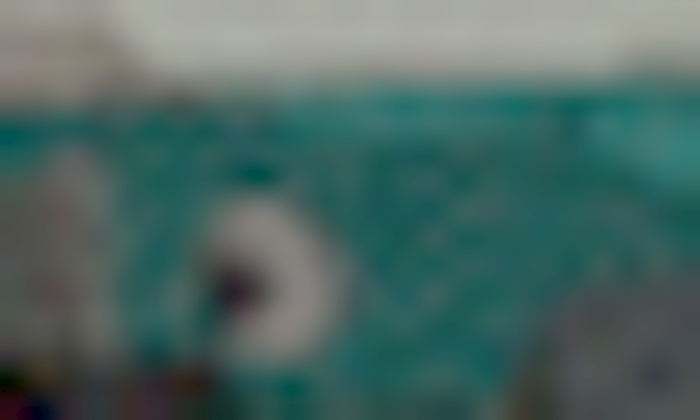

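View pics/z2.png

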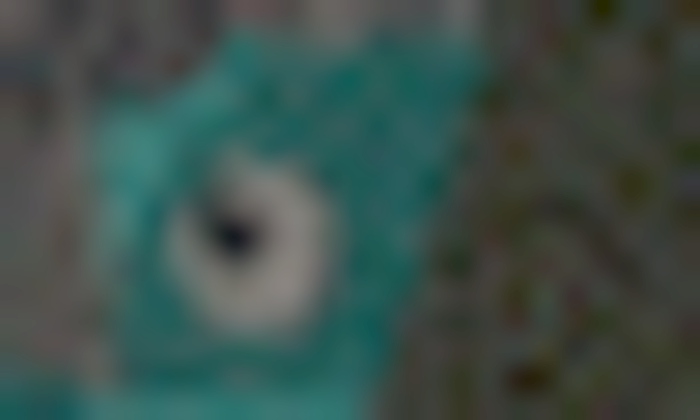

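View pics/ct15.png

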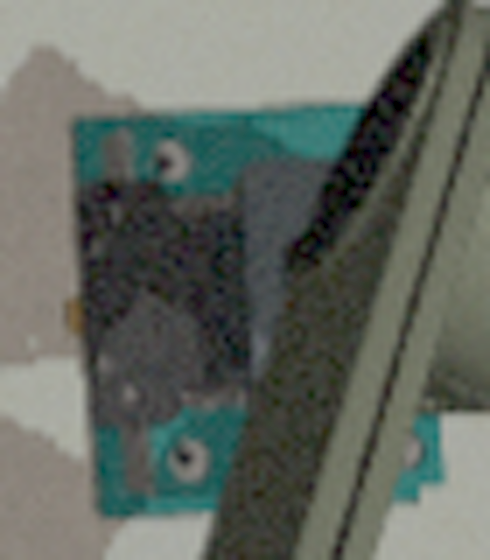

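```bash
python3 - <<'E'
from h import *
np.set_printoptions(precision=4,suppress=True)
s=load("side15.npz");t=load("top15.npz")
z=.1025-.0176+.003
g=lambda l,ox,oy,k:[(ox+x/k-.48,oy+y/k-.48) for x,y in l]
A=plane(s,g([(219,338),(588,371),(247,216),(601,248)],300,150,10),z);B=plane(s,g([(215,393),(582,427)],300,150,10),.07)
print("side diff",B-A[:2],A.mean(0))
C=np.r_[g([(240,290)],340,218,28),g([(235,236)],343,262,28)]
H=np.r_[g([(270,277)],340,218,28),g([(252,246)],343,262,28)]
print("top",plane(t,C,.07)-plane(t,H,z), np.array([[.5159,-.1748],[.4125,-.1825]])-plane(t,H,z)[:,:2],plane(t,H,z))
# pale-blob centroid of holes
hsv=cv2.cvtColor(t["frame"],cv2.COLOR_BGR2HSV)
for x,y in H:
    xi,yi=int(round(x)),int(round(y)); w=(hsv[yi-5:yi+6,xi-5:xi+6,1]<85).astype(np.uint8)
    print(w)
E
```

```text
side diff [[ 0.0004  0.0001 -0.0179]
 [ 0.0002  0.0004 -0.0179]] [ 0.4673 -0.2132  0.0879]
top [[ 0.0002 -0.0003 -0.0179]
 [ 0.0005 -0.0016 -0.0179]] [[ 0.0002  0.0001]
 [ 0.0007 -0.0016]] [[ 0.5157 -0.1749  0.0879]
 [ 0.4118 -0.1809  0.0879]]
[[0 0 0 0 0 0 0 0 0 0 0]
 [0 0 0 0 0 0 0 0 0 0 0]
 [0 0 0 0 0 0 0 0 0 0 0]
 [0 0 0 0 1 1 1 0 0 0 0]
 [0 0 0 1 1 1 1 1 0 0 0]
 [0 0 0 1 1 1 1 1 0 0 0]
 [0 0 0 0 0 1 1 1 0 0 0]
 [0 0 0 0 1 1 1 1 0 0 0]
 [0 0 0 0 1 1 1 0 0 0 0]
 [1 1 0 1 0 0 0 0 0 0 0]
 [0 1 1 0 0 0 0 0 0 0 0]]
[[0 0 0 0 0 0 0 0 0 0 0]
 [0 0 0 0 0 0 0 0 0 0 0]
 [0 0 0 0 0 0 0 0 0 0 0]
 [0 0 0 0 1 1 1 0 0 0 0]
 [0 0 0 1 1 1 1 1 0 0 0]
 [0 0 1 1 0 1 1 1 0 0 0]
 [0 0 1 1 1 1 1 1 0 0 0]
 [0 0 0 1 1 1 1 1 0 0 0]
 [0 0 0 1 1 1 1 0 0 0 1]
 [0 0 0 0 0 0 0 0 0 0 1]
 [0 0 0 0 0 0 0 0 0 0 1]]
```

```bash
python3 -m inch '[[0.4,0,0.3,0,0,0,255],[0.4,0,0.3,0,0,0,255],[0.4,0,0.3,0,0,0,255],[0.4,0,0.3,0,0,0,255],[0.4,0,0.3,0,0,0,255]]'
python3 - <<'E'
from h import *
s=snap("side","side16")
snap("top","top16")
print(np.abs(ctrl.get_state()["qvel"]).max())
E
```

```text
clock: 19.9
position: [0.4666, -0.2146, 0.1024]
orientation: [[0.071, 0.0, 0.997], [-0.997, 0.0, 0.071], [-0.0, -1.0, 0.0]]
wrist_force: [0.6, -0.4, -2.2]
width: 0.0178
0.0030576799079073905
```

View pics/side16.png

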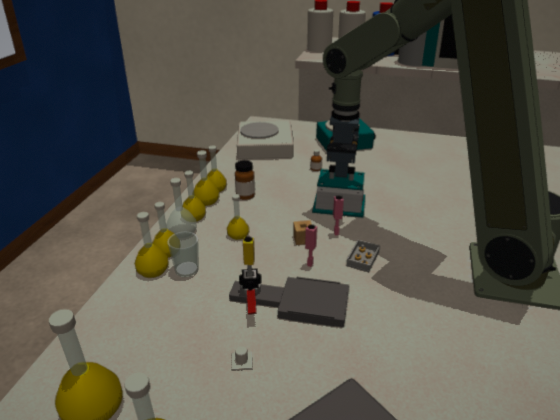

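View pics/top16.png

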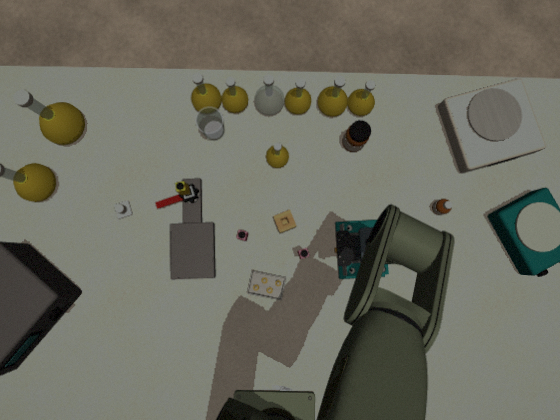

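The key stands in the knob at (249,250) in the side view. The red arm is off the cradle, the bystanders have not moved, and the plate is held over the housing at (341,190). I'm handing in.

```bash
python3 -c "
from station import ctrl
print(ctrl.job_done())"
```

```text
the job is handed in; nothing more can be done
None
```

I put the yellow key in the knob and turned the clamp clockwise to about 1.3 rad, so the red arm is clear of the plate. That is about 1.2 rad of travel, a little under a full quarter turn. The key was left standing in the knob. I then lifted the plate by its bar and handed the job in at about 20 s, still holding it over the housing.

**Last checks:**
- **Height and level:** by the tool pose, the plate is level with its underside at about 84.8 mm, a gap of about 15 mm to the housing. The wrist force showed only the plate's weight.
- **Hole alignment:** the measured offset between holes and threads was within 0.7 mm on every check but one. At the hole1 corner the top view read 1.6 mm in y. The allowance is 3.5 mm. I nudged the plate 0.4 mm after that and did not measure again.
- **Far holes:** the arm and the viewing angle hid the threads under the two far holes (hole2 and hole3). Their fit follows from the plate's known shape and was not seen.
- **Camera disagreement:** the two views first disagreed by about 4 mm in y. I had taken the holes at the plate's upper face instead of mid-thickness; correcting that brought the views together.
- **Other objects:** in the final pictures the bystanders and the pink look-alike keys stand where they started.

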